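# Scoop ball knobs into the bowl feeder

### The job

Take the scoop, scoop up at least three ball knobs from the galvanised tray in one load and tip them into the press's bowl feeder, then stand the scoop back on its rubber rest board. Use the scoop, never the fingers, for the ball knobs; spill none on the table, and leave the other things on the bench alone.

Things in the scene. Friction and masses are not known exactly. Their poses are not given: they have to be found in the camera images.
- scoop: sheet-steel scoop, 0.22 kg: flat pan 110 long (x) x 110 wide (y), sheet 1.5 thick, open at the -x edge (lip); side walls 34 high (14 over the front 22), back wall 45 high. Origin: centre of the pan's underside; z up, -x towards the lip
- scoop_grip (a point): point to take the scoop by, at scoop (8, 0, 88): on the centre line of a wooden grip bar 20 wide (y), 22 high, from x = -27 to +67, that runs above the pan along x; a post behind the back wall (x 55 to 67) carries it
- scoop_lip (a point): middle of the lip's lower edge, scoop frame (-55, 0, 0)
- scoop_load (a point): middle of the pan, 15 above its underside
- rest: black rubber rest board fixed on the table, 160 (x) x 140 (y) x 6 thick, where the scoop stands at the start; origin at the centre of its underside
- tray: open galvanised tray fixed on the table, outside 284 long (x) x 136 wide (y) x 48 high, walls and floor 3 thick; origin at the centre of its underside, x along its length, -x end nearer the robot. Inside its -x end a ramp rises from the floor at x = -109 to the wall's top at x = -139. The ball knobs start side by side in its -x half; its far half is empty
- feeder: bowl feeder fixed on the table: grey drum with a round open steel bowl on top, 200 outer rim diameter (194 inside), rim 105 above the table, inner floor 49 above the table and about 180 wide; origin at the centre of its underside
- feeder_in (a point): centre of the bowl's inner floor
- knob1: one of six alike black plastic ball knobs, 35 diameter, 35 g, with a small brass insert; it rolls; origin at its centre
- knob2: one of six alike black plastic ball knobs, 35 diameter, 35 g, with a small brass insert; it rolls; origin at its centre
- knob3: one of six alike black plastic ball knobs, 35 diameter, 35 g, with a small brass insert; it rolls; origin at its centre
- knob4: one of six alike black plastic ball knobs, 35 diameter, 35 g, with a small brass insert; it rolls; origin at its centre
- knob5: one of six alike black plastic ball knobs, 35 diameter, 35 g, with a small brass insert; it rolls; origin at its centre
- knob6: one of six alike black plastic ball knobs, 35 diameter, 35 g, with a small brass insert; it rolls; origin at its centre
- oil_bottle: white plastic oil bottle, 60 dia x 130 high, standing (bystander); origin on the object
- jar: closed glass jar, 72 dia x 90 high, standing (bystander); origin on the object
- mug: white ceramic mug, 80 dia x 90 high, standing (bystander); origin on the object
- wrench: steel wrench 180 long, lying (bystander); origin on the object
- hammer: hammer 260 long, lying (bystander); origin on the object
- brush: bench brush 200 long, lying (bystander); origin on the object

How it is judged:
By the outcome, as a careful person would: the job done as asked, in the order asked, and still so for the second after the job is handed in, with the robot touching nothing.
It also fails if it takes over 64 s, if anything falls off the work surface, if the arm or the gripper's body presses on something with over 40 N, if the wrist force passes 120 N, or if a joint passes its speed limit or range.

### The arm

A 6-joint arm with a two-finger parallel gripper is mounted at the origin on the work surface. World frame = base frame: x ahead of the robot, y to its left, z up, the work surface at z = 0. Lengths are in m, angles in degrees, forces in N, time in s.
With the tool pointing down it reaches from about 0.35 to 0.95 m from the base axis. Payload 17.4 kg.
Tool frame: the origin (TCP) lies at the very end of the fingers, on their centre line; the grasp point (between the pads) lies 19 mm behind it; z points along the fingers, y is the line along which they close (so a half turn about z gives the same grasp; the last joint's range is limited). The gripper opens to 93 mm and grips with 3 to 60 N. Pads are 15 mm wide; open, the fingers measure 128 mm over their backs; the gripper's body (75 mm by 188 mm) begins 65 mm behind the grasp point.
Start: joints at [-78.484, 6.646, 82.598, -0, 90.757, -2.166], TCP at [0.16, -0.656, 0.219] pointing down, gripper open.
Joint ranges: [-162.19, 162.19], [-47.58, 125.68], [4.15, 143.07], [-65.23, 245.23], [0.69, 171.88], [-170.13, 170.13]. Speed limits (degrees/s): [108.29, 108.29, 127.2, 180, 180, 180].

### API

Orientations are given as [roll, pitch, yaw] about the fixed x, y, z axes, in that order (R = Rz(yaw) Ry(pitch) Rx(roll)).
In Python, from rig import ctrl gives the robot as it stands.
- The arm moves only by the tool move_arm, never from a script. Its arguments are lists of equal length, an entry for each row: "slide": the shift along the tool's x, y, z as a fraction of full scale, a list of three; "twist": the turn, a rotation vector about the tool's x, y, z as a fraction of full scale, a list of three. A call has 1 to 12 rows; each row is the pose to reach, as a shift and turn from the pose commanded when the call began, along the tool's axes at that moment; what a row does not reach only later rows make up. Full scale, the value 1, is 0.2 m for a shift and 60 degrees for a turn. A row lasts 1/10 s, in which the tool goes at most 50 mm and 8.59 degrees, less where a joint would pass 70% of its speed; a pose out of reach is approached as far as the arm can. A call with a number of a shift or a turn outside -1 to 1 is refused whole. A call with a gripper value outside its range is refused whole. "gripper" is the opening, from -1 (shut) to 1 (fully open), set as the call begins (left out, the last holds). The fingers move at their own pace and stop on an object; the grip force is fixed at half the most. Time passes only in rows, so rows that repeat a pose let the fingers close. It gives the time, the measured TCP pose, the force, the opening and the grip force at its end, in the units of the state.
- ctrl.state(): the state, without advancing time (a new reading comes with each control period).
- ctrl.camera(name): name is "scene" or "top"; returns a dict with "img" (420x560x3 uint8, red, green, blue), "intrinsics" (3x3 intrinsics, pixels), "R" (3x3) and "t" (3): a world point X has camera coordinates R X + t. Camera axes: x right, y down, z forward; pixel columns grow to the right and rows downward; lengths in m; the calibration is good to about 2 mm. A picture is of the moment at which its call begins. There is no depth.
- ctrl.finish_job(): hands the job in; it is judged then, once.
The state is a dict: "clock": time; "joint_positions": joint angles; "joint_vel": joint speeds; "joint_efforts": joint torques, N m; "eef_pos": TCP position; "ee_rot": TCP orientation; "contact_force": force on the tool from outside, world axes, zero at the start; "moment": the same for the moment, N m; "finger_gap": opening from 0.0 (shut) to 1.0 (fully open); "finger_force": force on a finger pad.
Only numpy, scipy, OpenCV 4.12 (cv2) and the standard library are available. Lean on these libraries where they do the work, as an engineer would, in place of code of your own. Each camera call takes 0.05 s, during which the arm holds its last target. There are 200 camera calls.

## Working session

There is one attempt and no reset: what is moved stays moved. The work goes in short steps, Python scripts to look and compute and a tool call to move; the robot and the scene stay as the last step left them, time stands still between calls to the robot, and variables do not carry over. Pictures are saved under pics/ and viewed, at most 10 in all, crops included, and the job is handed in when it is done.

Besides the shell and the picture viewer there is one more tool, called as name(argument=value, ...) on one line, values as JSON. move_arm: Moves the arm, as the interface text tells. Shift numbers are shares of 0.2 m and turn numbers shares of 60 degrees, none past 1 either way. Its arguments: {"type":"object","properties":{"slide":{"type":"array"},"twist":{"type":"array"},"gripper":{"type":"number"}},"required":["slide","twist"]}

```bash
mkdir -p pics; python3 - <<'E'
from rig import ctrl
import cv2,pickle
for n in("scene","top"):
    c=ctrl.camera(n); pickle.dump(c,open(n+'.pkl','wb')); cv2.imwrite(f'pics/{n}0.png',c['img'][:,:,::-1])
    print(n,c['intrinsics'],c['R'],c['t'])
print(ctrl.state())
E
```

```text
scene [[426.24165796   0.         282.40360012]
 [  0.         426.24165796 207.92157593]
 [  0.           0.           1.        ]] [[-6.67834141e-01  7.44309966e-01  4.84403938e-04]
 [ 6.03328475e-01  5.41719011e-01 -5.85265123e-01]
 [-4.35881075e-01 -3.90567776e-01 -8.10841847e-01]] [ 0.40013211 -0.29777343  1.43442106]
top [[501.21463304   0.         277.61383441]
 [  0.         501.21463304 207.29158681]
 [  0.           0.           1.        ]] [[-0.02548904 -0.99953696 -0.01661847]
 [-0.98100294  0.02820749 -0.19193116]
 [ 0.19231105  0.01141062 -0.98126768]] [0.02747397 0.61036467 1.29605131]
{'clock': 0.1, 'joint_positions': array([-7.84831494e+01,  6.66970125e+00,  8.26301625e+01, -7.32358882e-04,
        9.07571887e+01, -2.16606456e+00]), 'joint_vel': array([ 0.07204897, -0.09833522, -0.06150755,  0.05383529, -0.01822381,
        0.07716675]), 'joint_efforts': array([ 1.82726297e-03, -7.22890663e+01, -6.23866081e+01,  7.81290885e-02,
        2.27390468e-02, -8.24669246e-05]), 'eef_pos': array([ 0.15961878, -0.65567178,  0.21801775]), 'ee_rot': array([-1.79942961e+02, -1.42457286e-03,  1.36829051e+01]), 'contact_force': array([ 0.57212529, -0.08026182, -0.95875275]), 'moment': array([-0.02696153,  0.05972336,  0.0451726 ]), 'finger_force': 0.0, 'finger_gap': 1.0016241638245258}
```

View pics/scene0.png

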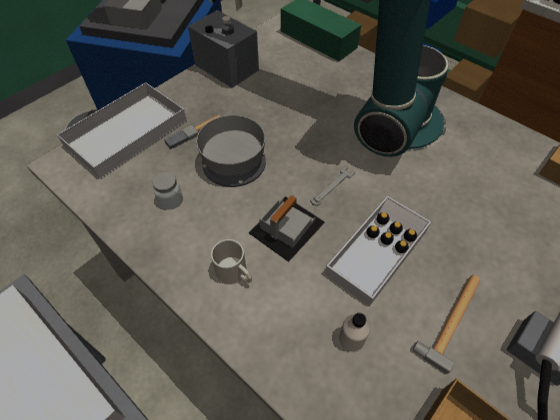

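View pics/top0.png

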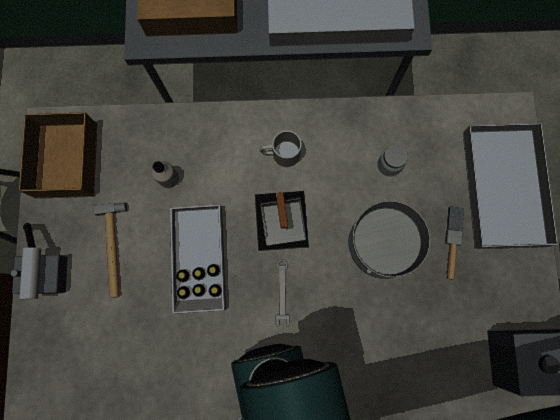

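The scene shows the scoop on the black board (≈287,225), the tray with six knobs (≈380,247) and the feeder (≈232,150). In the top view they are at (282,220), (198,258) and (390,240).

```bash
cat > h.py <<'E'
import numpy as np,cv2,pickle
def load(n): return pickle.load(open(n+'.pkl','rb'))
def ray(c,uv,z):
    d=c['R'].T@np.linalg.inv(c['intrinsics'])@np.array([uv[0],uv[1],1.]); o=-c['R'].T@c['t']
    return o+d*(z-o[2])/d[2]
def proj(c,X):
    p=c['intrinsics']@(c['R']@np.array(X)+c['t']); return p[:2]/p[2]
def tri(c1,u1,c2,u2):
    P=[c['intrinsics']@np.c_[c['R'],c['t']] for c in(c1,c2)]
    X=cv2.triangulatePoints(P[0],P[1],np.array(u1,float),np.array(u2,float)).ravel(); return X[:3]/X[3]
E
python3 - <<'E'
from h import *
out=[]
t,s=load('top'),load('scene')
out=[cv2.resize(c['img'][y:y+h,x:x+w],(400,h*400//w),interpolation=cv2.INTER_CUBIC)[:,:,::-1] for c,x,y,w,h in((t,150,180,160,150),(s,240,180,200,188))]
H=max(o.shape[0] for o in out)
im=np.hstack([cv2.copyMakeBorder(o,0,H-o.shape[0],0,0,0) for o in out]); cv2.imwrite('pics/crop.png',np.clip(im*1.8,0,255).astype(np.uint8))
for n,c in(('top',t),('scene',s)):
    hsv=cv2.cvtColor(c['img'],cv2.COLOR_RGB2HSV)
    x0,y0,x1,y1=(240,170,320,260) if n=='top' else(245,180,330,260)
    m=np.zeros(hsv.shape[:2],np.uint8); m[y0:y1,x0:x1]=cv2.inRange(hsv,(0,110,40),(18,255,255))[y0:y1,x0:x1]
    k=max(cv2.findContours(m,0,2)[0],key=cv2.contourArea); print(n,'grip',cv2.contourArea(k),cv2.minAreaRect(k),cv2.boxPoints(cv2.minAreaRect(k)).tolist())
    b=cv2.inRange(hsv,(0,0,0),(180,255,32)); mm=np.zeros_like(b); mm[y0:y1,x0:x1]=b[y0:y1,x0:x1]
    k=max(cv2.findContours(mm,0,2)[0],key=cv2.contourArea); r=cv2.minAreaRect(cv2.convexHull(k)); print('rest',cv2.contourArea(k),[ray(c,p,.006).round(4).tolist() for p in cv2.boxPoints(r)])
    ap=cv2.approxPolyDP(cv2.convexHull(k),4,True).reshape(-1,2); print([ (p.tolist(),ray(c,p,.006)[:2].round(4).tolist()) for p in ap])
E
```

```text
top grip 202.5 ((281.5260009765625, 209.91905212402344), (34.51698303222656, 7.146687984466553), 81.25383758544922) [[275.36993408203125, 193.40460205078125], [282.43353271484375, 192.31790161132812], [287.68206787109375, 226.43350219726562], [280.61846923828125, 227.52020263671875]]
rest 821.5 [[0.661, 0.0763, 0.006], [0.6672, -0.0646, 0.006], [0.5088, -0.07, 0.006], [0.5027, 0.0679, 0.006]]
[([303, 191], [0.6662, -0.0614]), ([308, 246], [0.5098, -0.0698]), ([259, 249], [0.5052, 0.0661]), ([255, 195], [0.6586, 0.0746])]
scene grip 230.5 ((283.77337646484375, 208.62356567382812), (9.395027160644531, 31.140323638916016), 41.423667907714844) [[269.949462890625, 217.19068908691406], [290.55255126953125, 193.8404998779297], [297.5972900390625, 200.0564422607422], [276.99420166015625, 223.40663146972656]]
rest 754.5 [[0.6657, -0.061, 0.006], [0.4844, -0.0795, 0.006], [0.5044, 0.0676, 0.006], [0.6754, 0.0755, 0.006]]
[([323, 222], [0.5045, 0.0665]), ([289, 259], [0.6551, 0.0733]), ([250, 233], [0.6657, -0.059]), ([258, 224], [0.6299, -0.0632]), ([316, 217], [0.5044, 0.0414])]
```

View pics/crop.png

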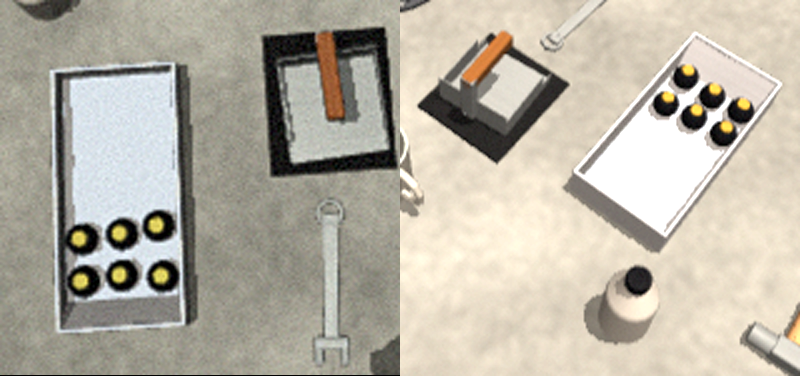

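The crop shows the scoop's lip toward the robot and its post on the far side. The tray ramp is on the robot side, with two rows of three knobs next to it. Next I measure the tray, feeder, scoop pan and knobs.

```bash
python3 - <<'E'
from h import *
t,s=load('top'),load('scene')
np.set_printoptions(precision=4,suppress=True)
# bar ends, top face z=.105 (mid of end edges)
for c,n,p in((t,'top',[((275.37+282.43)/2,(193.4+192.3)/2),((287.68+280.6)/2,(226.4+227.5)/2)]),):
    a,b=[ray(c,q,.105) for q in p]; print('bar',a,b,np.linalg.norm(a-b),np.degrees(np.arctan2(*(a-b)[1::-1])))
# tray: bright low-saturation region hull
for n,c,(x0,y0,x1,y1) in(('top',t,(160,195,235,320)),('scene',s,(320,190,440,310))):
    g=cv2.cvtColor(c['img'],cv2.COLOR_RGB2GRAY); hsv=cv2.cvtColor(c['img'],cv2.COLOR_RGB2HSV)
    roi=g[y0:y1,x0:x1]; m=((roi>125)&(hsv[y0:y1,x0:x1,1]<60)).astype(np.uint8)
    m=cv2.morphologyEx(m,3,np.ones((5,5)))
    k=max(cv2.findContours(m,0,2)[0],key=cv2.contourArea); h=cv2.convexHull(k)
    q=cv2.approxPolyDP(h,6,True).reshape(-1,2)+[x0,y0]
    W=[ray(c,p,.048)[:2] for p in q]; print(n,'tray',q.tolist(),np.array(W).tolist())
    # knobs: yellow inserts
    ym=cv2.inRange(hsv,(18,110,70),(40,255,255)); ym[:y0]=0;ym[y1:]=0;ym[:,:x0]=0;ym[:,x1:]=0
    nn,_,st,ce=cv2.connectedComponentsWithStats(ym)
    print('knobs',[(ray(c,ce[i],.037)[:2].round(3).tolist(),int(st[i,4])) for i in range(1,nn) if st[i,4]>4])
# man tray corners top
q=[(170,207.2),(224.8,204.8),(225.2,310.4),(172.8,312.4)]
W=np.array([ray(t,p,.048)[:2] for p in q]);print('man tray',W,W.mean(0),np.linalg.norm(W-np.roll(W,1,0),axis=1))
# pan lip corners, top at floor z .0075
for p in [(150+295/2.5,180+163/2.5),(150+388/2.5,180+150/2.5)]: print('lip',ray(t,p,.0075))
# feeder rim
g=cv2.cvtColor(t['img'],cv2.COLOR_RGB2GRAY)[190:290,340:440]
for im in(t,s):
  gg=cv2.medianBlur(cv2.cvtColor(im['img'],cv2.COLOR_RGB2GRAY),3)
  if im is t:
    C=cv2.HoughCircles(gg,cv2.HOUGH_GRADIENT,1,200,param1=80,param2=20,minRadius=34,maxRadius=46); print(C)
    for x,y,r in C[0]: print(ray(t,(x,y),.105), r*2*ray(t,(x,y),.105)[2], np.linalg.norm(ray(t,(x-r,y),.105)-ray(t,(x+r,y),.105)))
E
```

```text
bar [0.6405 0.006  0.105 ] [ 0.5496 -0.0052  0.105 ] 0.09159369505236435 7.0361352177341425
top tray [[219, 205], [222, 301], [188, 298], [178, 212]] [[0.6241043221223698, 0.17116868695283796], [0.3657198036615754, 0.16402315359833386], [0.37581901905941195, 0.2539588716559839], [0.6078322046723448, 0.28341151719809726]]
knobs [([0.45, 0.192], 26), ([0.442, 0.232], 26), ([0.437, 0.275], 27), ([0.398, 0.232], 28), ([0.396, 0.188], 28), ([0.392, 0.273], 28)]
scene tray [[430, 221], [435, 309], [320, 309], [320, 267], [386, 196]] [[0.3358324517276935, 0.2918094102965667], [0.545169739170769, 0.4280463231447681], [0.7237219249642457, 0.22912778866364786], [0.6385002998332727, 0.16025234383941983], [0.34379181864501085, 0.15751302471583767]]
knobs [([0.394, 0.186], 25), ([0.395, 0.23], 27), ([0.448, 0.19], 26), ([0.39, 0.271], 28), ([0.439, 0.23], 30), ([0.435, 0.273], 31)]
man tray [[0.6218 0.3055]
 [0.6242 0.1553]
 [0.3412 0.1557]
 [0.3396 0.2937]] [0.4817 0.2276] [0.2825 0.1503 0.283  0.138 ]
lip [0.5149 0.0409 0.0075]
lip [ 0.5265 -0.0626  0.0075]
[[[391.5 238.5  37.7]]]
[ 0.5118 -0.2802  0.105 ] 7.917000160217284 0.19309077582211057
```

```bash
python3 - <<'E'
from h import *
t,s=load('top'),load('scene')
np.set_printoptions(precision=4,suppress=True)
for n,p in(('near-y',(387.5,196.5)),('near+y',(430.5,222)),('far-y',(326.5,266.5)),('far+y',(371,299))): print(n,ray(s,p,.048)[:2])
g=cv2.cvtColor(t['img'],cv2.COLOR_RGB2GRAY)
for r in(215,230,245,260,300): print(r,'L',g[r,164:184].tolist(),'R',g[r,214:232].tolist())
for c in(185,200,215): print(c,'T',g[198:216,c].tolist(),'B',g[298:318,c].tolist())
ss=cv2.resize(s['img'][185:310,315:440],(600,600),interpolation=cv2.INTER_CUBIC)[:,:,::-1]
cv2.imwrite('pics/c2.png',np.clip(ss*1.5,0,255).astype(np.uint8))
E
```

```text
near-y [0.3425 0.1616]
near+y [0.3378 0.2945]
far-y [0.6267 0.1714]
far+y [0.624 0.303]
215 L [93, 86, 89, 90, 87, 89, 115, 126, 50, 15, 28, 79, 80, 84, 120, 127, 126, 124, 124, 116] R [126, 124, 127, 127, 98, 127, 51, 24, 32, 38, 43, 44, 84, 90, 88, 82, 87, 86]
230 L [90, 91, 92, 97, 94, 90, 92, 126, 49, 24, 18, 56, 85, 87, 88, 122, 127, 124, 125, 126] R [123, 124, 124, 125, 128, 126, 125, 51, 18, 42, 43, 38, 44, 81, 85, 80, 90, 86]
245 L [92, 93, 88, 90, 92, 82, 64, 124, 82, 24, 27, 47, 83, 85, 89, 83, 126, 122, 126, 125] R [125, 120, 127, 128, 125, 102, 124, 67, 29, 35, 46, 47, 51, 83, 88, 90, 88, 87]
260 L [85, 86, 85, 85, 87, 82, 85, 113, 113, 42, 19, 29, 78, 89, 87, 119, 128, 126, 124, 124] R [125, 129, 125, 125, 129, 123, 120, 129, 54, 20, 37, 47, 45, 46, 83, 87, 84, 81]
300 L [82, 78, 88, 82, 84, 87, 79, 88, 125, 100, 38, 19, 32, 70, 72, 70, 99, 94, 94, 95] R [73, 76, 75, 72, 70, 73, 77, 69, 124, 115, 40, 20, 40, 47, 46, 83, 82, 85]
185 T [87, 94, 89, 87, 90, 96, 89, 83, 76, 116, 42, 27, 56, 114, 129, 125, 123, 128] B [54, 119, 97, 73, 69, 72, 73, 73, 77, 74, 67, 72, 83, 117, 123, 79, 79, 75, 91, 76]
200 T [91, 97, 92, 96, 93, 90, 90, 93, 119, 44, 33, 62, 111, 126, 123, 128, 122, 129] B [123, 93, 70, 65, 66, 69, 75, 74, 67, 69, 67, 82, 115, 118, 87, 79, 86, 85, 77, 82]
215 T [95, 95, 89, 93, 91, 88, 87, 115, 52, 30, 54, 113, 125, 124, 132, 125, 126, 124] B [95, 71, 76, 67, 72, 72, 71, 71, 72, 73, 77, 117, 122, 92, 92, 87, 86, 91, 92, 92]
```

View pics/c2.png

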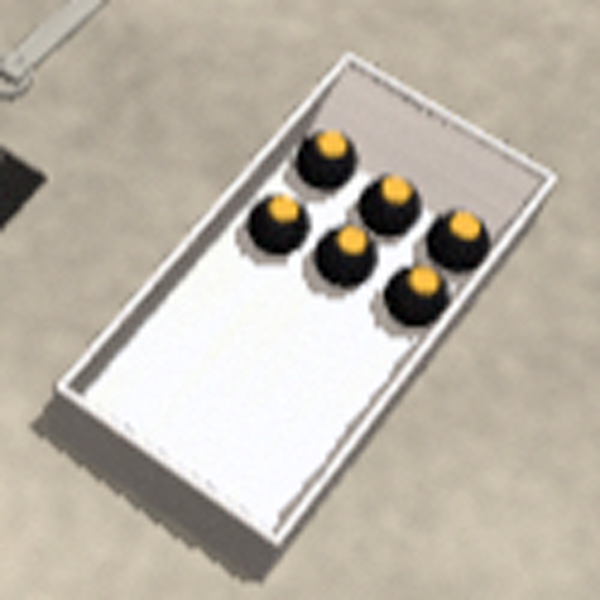

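```bash
python3 - <<'E'
from h import *
t,s=load('top'),load('scene')
np.set_printoptions(precision=4,suppress=True)
L=[(169.5,215),(170.5,230),(170.4,245),(170.5,260),(171.5,300)];R=[(219.6,215),(220.5,230),(220.9,245),(221.7,260),(223.8,300)]
T=[(185,206.4),(200,205.4),(215,204.5)];B=[(185,312.6),(200,311.7),(215,310.6)]
for n,Q in zip('LRTB',(L,R,T,B)): print(n,np.array([ray(t,p,.048)[:2] for p in Q]).tolist())
for n,p in(('near-y',(387.5,196)),('near+y',(430.8,221.9)),('far-y',(327.5,265.2)),('far+y',(372.9,299.2))): print(n,ray(s,p,.048)[:2])
# feeder rim in scene: project hypothesised rim extremes for check
for cx,cy in((.5118,-.2802),):
    a=np.linspace(0,2*np.pi,200); P=np.array([proj(s,(cx+.1*np.cos(x),cy+.1*np.sin(x),.105)) for x in a]); print(P.min(0),P.max(0))
E
```

```text
L [[0.6001639593950134, 0.3065745246989355], [0.5587072958162088, 0.3031884794964195], [0.5178151927064588, 0.3028188453010293], [0.47737905974229755, 0.30191529494457514], [0.3717421627353481, 0.29761261810604117]]
R [[0.5962621186043373, 0.16961471319359994], [0.5549055556686837, 0.16730645431126484], [0.5140665738143368, 0.16637365936875684], [0.47366909220146536, 0.1643789171837268], [0.36819041774296, 0.15925852082858263]]
T [[0.6228829329032399, 0.26439317904958964], [0.6244893115912784, 0.22325542429852818], [0.6258161006975402, 0.18212770367044168]]
B [[0.3382480074202696, 0.2615263759933687], [0.3395648873801812, 0.22203019250475095], [0.3413960878658347, 0.1825450934260309]]
near-y [0.341  0.1606]
near+y [0.337  0.2949]
far-y [0.6222 0.1709]
far+y [0.6215 0.3066]
[195.8606 114.6104] [265.1054 164.0523]
```

```bash
cat > mv.py <<'E'
import sys,numpy as np
from scipy.spatial.transform import Rotation as Rt
from rig import ctrl
def go(*T):
    """targets: x,y,z,tilt,yaw (tilt about scoop y, + = lip up... R=Rz(yaw)Ry(tilt)Rx(180)); prints slide/twist from the present pose"""
    s=ctrl.state(); p=s['eef_pos']; R=Rt.from_euler('xyz',s['ee_rot'],degrees=True)
    print('now',round(s['clock'],2),np.round(p,4),np.round(s['ee_rot'],2),'gap',round(s['finger_gap'],3),'F',np.round(s['contact_force'],1),'fp',np.round(s['finger_force'],1))
    for t in T:
        d=R.inv().apply(np.array(t[:3])-p)/.2
        w=(R.inv()*Rt.from_euler('xyz',[180,t[3],t[4]],degrees=True)).as_rotvec(degrees=True)/60
        print(t,'slide',np.round(d,4).tolist(),'twist',np.round(w,4).tolist())
E
python3 -c "
from mv import go
go((.583,-.001,.22,0,7),(.583,-.001,.075,0,7))"
```

```text
now 0.1 [ 0.1596 -0.6557  0.218 ] [-179.94   -0.     13.68] gap 1.002 F [ 0.6 -0.1 -1. ] fp 0.0
(0.583, -0.001, 0.22, 0, 7) slide [2.8311, -2.6797, -0.0072] twist [-0.001, 0.0, 0.1114]
(0.583, -0.001, 0.075, 0, 7) slide [2.8311, -2.679, 0.7178] twist [-0.001, 0.0, 0.1114]
```

move_arm(slide=[[0.94,-0.89,0],[0.94,-0.89,0],[0.94,-0.89,0],[0.94,-0.89,0],[0.94,-0.89,0],[0.94,-0.89,0]], twist=[[0,0,0],[0,0,0],[0,0,0],[0,0,0],[0,0,0],[0,0,0]], gripper=1)

```text
clock: 0.7
eef_pos: [0.3021, -0.4351, 0.2189]
ee_rot: [180.0, -0.0, 13.9]
contact_force: [-0.4, -0.6, -0.5]
finger_gap: 1.0
finger_force: 0.0
```

move_arm(slide=[[0.94,-0.89,0],[0.94,-0.89,0],[0.94,-0.89,0],[0.94,-0.89,0],[0.94,-0.89,0],[0.94,-0.89,0]], twist=[[0,0,0],[0,0,0],[0,0,0],[0,0,0],[0,0,0],[0,0,0]])

```text
clock: 1.3
eef_pos: [0.4425, -0.2179, 0.2186]
ee_rot: [-180.0, -0.0, 13.9]
contact_force: [0.2, -0.7, -0.5]
finger_gap: 0.996
finger_force: 0.0
```

move_arm(slide=[[0.95,-0.9,0],[0.95,-0.9,0],[0.95,-0.9,0],[0.95,-0.9,0],[0.95,-0.9,0],[0.95,-0.9,0],[0.95,-0.9,0],[0.95,-0.9,0]], twist=[[0,0,0.11],[0,0,0.11],[0,0,0.11],[0,0,0.11],[0,0,0.11],[0,0,0.11],[0,0,0.11],[0,0,0.11]])

```text
clock: 2.1
eef_pos: [0.5825, -0.0024, 0.2183]
ee_rot: [180.0, 0.0, 7.1]
contact_force: [-0.4, -0.0, -0.3]
finger_gap: 0.994
finger_force: 0.0
```

```bash
python3 -c "
from mv import *
go((.583,-.001,.075,0,7))
print(ctrl.state()['joint_positions'])"
```

```text
now 2.1 [ 0.5825 -0.0024  0.2183] [1.7998e+02 4.0000e-02 7.0600e+00] gap 0.994 F [-0.4 -0.  -0.3] fp 0.0
(0.583, -0.001, 0.075, 0, 7) slide [0.0038, -0.007, 0.7167] twist [0.0003, 0.0007, 0.0009]
[-2.73419936e+00 -4.85784768e+00  9.42631398e+01 -2.51441753e-02
  9.06351118e+01  8.02104132e+01]
```

move_arm(slide=[[0,-0.01,0.25],[0,-0.01,0.5],[0,-0.01,0.65],[0,-0.01,0.715],[0,-0.01,0.715],[0,-0.01,0.715]], twist=[[0,0,0],[0,0,0],[0,0,0],[0,0,0],[0,0,0],[0,0,0]])

```text
clock: 2.7
eef_pos: [0.5832, 0.0, 0.0777]
ee_rot: [180.0, -0.1, 7.0]
contact_force: [0.9, -0.2, 0.9]
finger_gap: 1.001
finger_force: 0.0
```

move_arm(slide=[[0,0,0],[0,0,0],[0,0,0],[0,0,0],[0,0,0],[0,0,0],[0,0,0],[0,0,0]], twist=[[0,0,0],[0,0,0],[0,0,0],[0,0,0],[0,0,0],[0,0,0],[0,0,0],[0,0,0]], gripper=-1)

```text
clock: 3.5
eef_pos: [0.5825, 0.0008, 0.0756]
ee_rot: [-180.0, 0.0, 7.1]
contact_force: [0.5, 0.7, 0.1]
finger_gap: 0.361
finger_force: 0.0
```

```bash
python3 -c "
from mv import *
go((.583,-.001,.075,0,7),(.583,0,.25,0,7))"
```

```text
now 3.5 [0.5825 0.0008 0.0756] [-1.80e+02  1.00e-02  7.08e+00] gap 0.361 F [0.5 0.7 0.1] fp 0.0
(0.583, -0.001, 0.075, 0, 7) slide [0.0012, 0.0092, 0.0029] twist [-0.0, 0.0001, 0.0014]
(0.583, 0, 0.25, 0, 7) slide [0.0017, 0.0042, -0.8721] twist [-0.0, 0.0001, 0.0014]
```

Still closing.

move_arm(slide=[[0,0,0],[0,0,0],[0,0,0],[0,0,0],[0,0,0]], twist=[[0,0,0],[0,0,0],[0,0,0],[0,0,0],[0,0,0]])

```text
clock: 4.0
eef_pos: [0.5826, 0.0007, 0.0757]
ee_rot: [180.0, -0.0, 7.1]
contact_force: [-0.1, -2.0, -0.6]
finger_gap: 0.212
finger_force: 30.0
```

move_arm(slide=[[0,0,-0.1],[0,0,-0.2],[0,0,-0.4],[0,0,-0.5],[0,0,-0.5]], twist=[[0,0,0],[0,0,0],[0,0,0],[0,0,0],[0,0,0]])

```text
clock: 4.5
eef_pos: [0.5836, 0.0009, 0.1787]
ee_rot: [180.0, -0.2, 7.1]
contact_force: [-0.2, 0.1, -2.1]
finger_gap: 0.21
finger_force: 30.0
```

```bash
python3 - <<'E'
from mv import *
from h import *
ims=[]
for n in("scene","top"):
    c=ctrl.camera(n); pickle.dump(c,open(n+'1.pkl','wb'))
    x,y=(230,130) if n=='scene' else (200,130)
    ims.append(cv2.resize(c['img'][y:y+130,x:x+130],(400,400),interpolation=cv2.INTER_CUBIC)[:,:,::-1])
cv2.imwrite('pics/g1.png',np.clip(np.hstack(ims)*1.6,0,255).astype(np.uint8))
go()
print(ctrl.state()['moment'])
E
```

```text
now 4.6 [0.5823 0.0009 0.1747] [-1.7999e+02  4.0000e-02  7.0900e+00] gap 0.213 F [ 0.2 -0.2 -3. ] fp 30.0
[-0.01669303  0.0159682  -0.03263363]
```

View pics/g1.png

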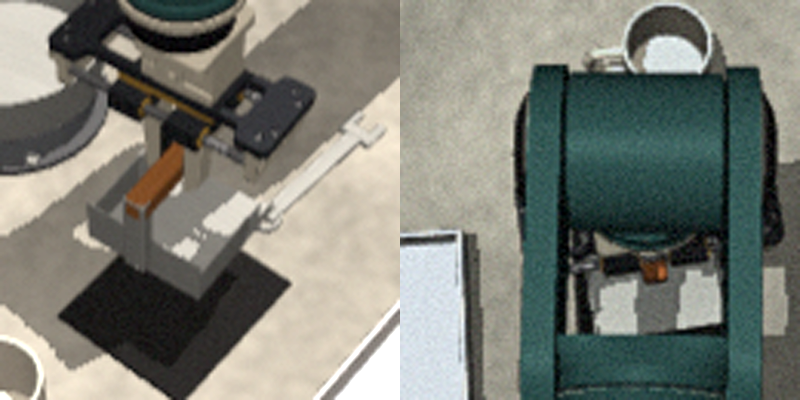

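The scoop is held level and straight. Next: move above the tray's empty half.

```bash
python3 - <<'E'
from mv import *
go((.549,.2357,.175,0,2.3))
E
```

```text
now 4.6 [0.5823 0.0009 0.1747] [-1.7999e+02  4.0000e-02  7.0900e+00] gap 0.213 F [ 0.2 -0.2 -3. ] fp 30.0
(0.549, 0.2357, 0.175, 0, 2.3) slide [-0.0203, -1.1856, -0.0014] twist [-0.0002, 0.0007, 0.0798]
```

move_arm(slide=[[0,-0.1,0],[0,-0.3,0],[0,-0.5,0],[-0.02,-0.7,0],[-0.02,-0.85,0],[-0.02,-0.95,0],[-0.02,-1,0],[-0.02,-1,0]], twist=[[0,0,0],[0,0,0.02],[0,0,0.04],[0,0,0.06],[0,0,0.08],[0,0,0.08],[0,0,0.08],[0,0,0.08]])

```text
clock: 5.4
eef_pos: [0.5534, 0.1994, 0.1741]
ee_rot: [180.0, 0.1, 2.4]
contact_force: [-0.2, 0.7, -1.4]
finger_gap: 0.213
finger_force: 30.0
```

```bash
python3 - <<'E'
from mv import *
go((.549,.2357,.175,0,2.3),(.549,.2357,.095,0,2.3),(.549,.2357,.077,-2,2.3))
E
```

```text
now 5.4 [0.5534 0.1994 0.1741] [1.7997e+02 1.1000e-01 2.3600e+00] gap 0.213 F [-0.2  0.7 -1.4] fp 30.0
(0.549, 0.2357, 0.175, 0, 2.3) slide [-0.0144, -0.1824, -0.0045] twist [0.0005, 0.0019, 0.001]
(0.549, 0.2357, 0.095, 0, 2.3) slide [-0.0136, -0.1826, 0.3955] twist [0.0005, 0.0019, 0.001]
(0.549, 0.2357, 0.077, -2, 2.3) slide [-0.0135, -0.1827, 0.4855] twist [0.0004, 0.0352, 0.001]
```

move_arm(slide=[[-0.01,-0.1,0],[-0.015,-0.18,0],[-0.015,-0.18,0],[-0.015,-0.18,0.1],[-0.015,-0.18,0.2],[-0.015,-0.18,0.3],[-0.015,-0.18,0.4],[-0.015,-0.18,0.46],[-0.015,-0.18,0.48],[-0.015,-0.18,0.48]], twist=[[0,0,0],[0,0,0],[0,0,0],[0,0,0],[0,0,0],[0,0,0],[0,0.03,0],[0,0.035,0],[0,0.035,0],[0,0.035,0]])

```text
clock: 6.4
eef_pos: [0.5496, 0.2343, 0.0796]
ee_rot: [180.0, -2.1, 2.3]
contact_force: [-0.1, 0.3, -2.0]
finger_gap: 0.213
finger_force: 30.0
```

```bash
python3 - <<'E'
from mv import *
from h import *
ims=[]
for n in("scene","top"):
    c=ctrl.camera(n); pickle.dump(c,open(n+'2.pkl','wb'))
    x,y=(300,180) if n=='scene' else (140,190)
    ims.append(cv2.resize(c['img'][y:y+130,x:x+130],(400,400),interpolation=cv2.INTER_CUBIC)[:,:,::-1])
cv2.imwrite('pics/g2.png',np.clip(np.hstack(ims)*1.6,0,255).astype(np.uint8))
go((.549,.2357,.0745,-2,2.3))
E
```

```text
now 6.5 [0.55   0.2347 0.0806] [-179.98   -2.14    2.27] gap 0.213 F [-0.   0.1 -1.8] fp 30.0
(0.549, 0.2357, 0.0745, -2, 2.3) slide [-0.0061, -0.0053, 0.0305] twist [-0.0003, -0.0024, -0.0004]
```

View pics/g2.png

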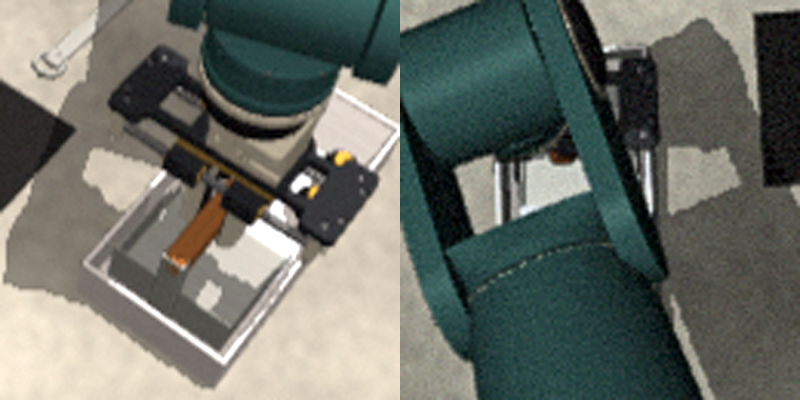

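move_arm(slide=[[-0.005,-0.004,0.012],[-0.005,-0.004,0.024],[-0.005,-0.004,0.024],[-0.005,-0.004,0.024]], twist=[[0,0,0],[0,0,0],[0,0,0],[0,0,0]])

```text
clock: 6.9
eef_pos: [0.5487, 0.2354, 0.0749]
ee_rot: [-180.0, -2.1, 2.3]
contact_force: [0.6, -1.0, -2.5]
finger_gap: 0.215
finger_force: 30.0
```

```bash
python3 - <<'E'
from mv import *
go((.549,.2357,.0755,-2,2.3),(.4891,.2333,.0755,-2,2.3))
E
```

```text
now 6.9 [0.5487 0.2354 0.0749] [-180.     -2.1     2.29] gap 0.215 F [ 0.6 -1.  -2.5] fp 30.0
(0.549, 0.2357, 0.0755, -2, 2.3) slide [0.0019, -0.0012, -0.0031] twist [0.0, -0.0016, -0.0002]
(0.4891, 0.2333, 0.0755, -2, 2.3) slide [-0.2976, -0.0012, -0.0141] twist [0.0, -0.0016, -0.0002]
```

move_arm(slide=[[-0.02,0,-0.002],[-0.05,0,-0.003],[-0.08,0,-0.004],[-0.11,0,-0.005],[-0.14,0,-0.006],[-0.17,0,-0.007],[-0.2,0,-0.008],[-0.23,0,-0.009],[-0.26,0,-0.01],[-0.29,0,-0.011],[-0.3,0,-0.011]], twist=[[0,0,0],[0,0,0],[0,0,0],[0,0,0],[0,0,0],[0,0,0],[0,0,0],[0,0,0],[0,0,0],[0,0,0],[0,0,0]])

```text
clock: 8.0
eef_pos: [0.4881, 0.233, 0.0749]
ee_rot: [-180.0, -2.1, 2.3]
contact_force: [1.1, 0.0, -3.3]
finger_gap: 0.217
finger_force: 30.0
```

```bash
python3 - <<'E'
from mv import *
go((.4391,.2313,.0755,-2,2.3))
E
```

```text
now 8.0 [0.4881 0.233  0.0749] [-180.     -2.11    2.29] gap 0.217 F [ 1.1  0.  -3.3] fp 30.0
(0.4391, 0.2313, 0.0755, -2, 2.3) slide [-0.245, -0.0013, -0.012] twist [-0.0001, -0.0018, -0.0002]
```

move_arm(slide=[[-0.02,0,-0.001],[-0.04,0,-0.002],[-0.06,0,-0.003],[-0.08,0,-0.004],[-0.1,0,-0.005],[-0.12,0,-0.005],[-0.14,0,-0.006],[-0.16,0,-0.007],[-0.18,0,-0.008],[-0.2,0,-0.008],[-0.22,0,-0.009],[-0.24,0,-0.009]], twist=[[0,0,0],[0,0,0],[0,0,0],[0,0,0],[0,0,0],[0,0,0],[0,0,0],[0,0,0],[0,0,0],[0,0,0],[0,0,0],[0,0,0]])

```text
clock: 9.2
eef_pos: [0.4446, 0.2316, 0.0793]
ee_rot: [-179.9, -2.8, 2.3]
contact_force: [19.8, -5.4, 26.9]
finger_gap: 0.21
finger_force: 30.0
```

```bash
python3 - <<'E'
from mv import *
from h import *
ims=[]
for n in("scene","top"):
    c=ctrl.camera(n); pickle.dump(c,open(n+'3.pkl','wb'))
    x,y=(320,170) if n=='scene' else (140,200)
    ims.append(cv2.resize(c['img'][y:y+130,x:x+130],(400,400),interpolation=cv2.INTER_CUBIC)[:,:,::-1])
cv2.imwrite('pics/g3.png',np.clip(np.hstack(ims)*1.6,0,255).astype(np.uint8))
go()
E
```

```text
now 9.3 [0.4444 0.2316 0.0794] [-179.9    -2.75    2.27] gap 0.213 F [16.1 -4.7 21.8] fp 30.0
```

View pics/g3.png

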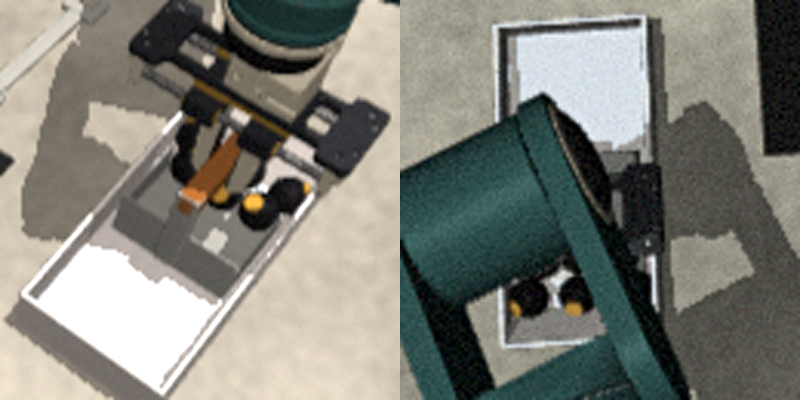

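move_arm(slide=[[0.02,0,0],[0.04,0,0],[0.04,0,0]], twist=[[0,0,0],[0,0,0],[0,0,0]])

```text
clock: 9.6
eef_pos: [0.4498, 0.2317, 0.0767]
ee_rot: [-179.9, -2.3, 2.3]
contact_force: [3.7, -0.7, 9.9]
finger_gap: 0.214
finger_force: 30.0
```

```bash
python3 - <<'E'
from mv import *
from h import *
go()
Q=np.array([np.cos(np.radians(2.3)),np.sin(np.radians(2.3))])
S=ctrl.state()['eef_pos'][:2]
for n in("scene","top"):
    c=ctrl.camera(n); pickle.dump(c,open(n+'4.pkl','wb'))
    hsv=cv2.cvtColor(c['img'],cv2.COLOR_RGB2HSV); x0,y0,x1,y1=(160,195,235,320) if n=='top' else (340,190,440,290)
    ym=cv2.inRange(hsv,(18,110,60),(40,255,255)); ym[:y0]=0;ym[y1:]=0;ym[:,:x0]=0;ym[:,x1:]=0
    nn,_,st,ce=cv2.connectedComponentsWithStats(ym)
    for i in range(1,nn):
        if st[i,4]>3:
            p=ray(c,ce[i],.025)[:2]; d=p-S; e=p-[.481,.233]
            print(n,ce[i].round(1),st[i,4],'tray',(1e3*np.array([e@Q,e@[-Q[1],Q[0]]])).round(),'scoop x',round(1e3*(d@Q)+8))
    x,y=(350,180) if n=='scene' else (150,220)
    im=cv2.resize(c['img'][y:y+100,x:x+100],(400,400),interpolation=cv2.INTER_CUBIC)[:,:,::-1]
    A=im if n=='scene' else np.hstack([A,im])
cv2.imwrite('pics/g4.png',np.clip(A*1.8,0,255).astype(np.uint8))
E
```

```text
now 9.6 [0.4498 0.2317 0.0767] [-179.95   -2.27    2.27] gap 0.214 F [ 3.7 -0.7  9.9] fp 30.0
scene [408.  219.8] 6 tray [-126.   14.] scoop x -87
scene [419.2 231.2] 8 tray [-113.   56.] scoop x -73
scene [390.5 234. ] 11 tray [-56.   1.] scoop x -17
scene [401.9 235.8] 36 tray [-70.  27.] scoop x -31
top [177.2 299.9] 11 tray [-107.   59.] scoop x -68
top [196.1 300.1] 18 tray [-111.    8.] scoop x -71
```

View pics/g4.png

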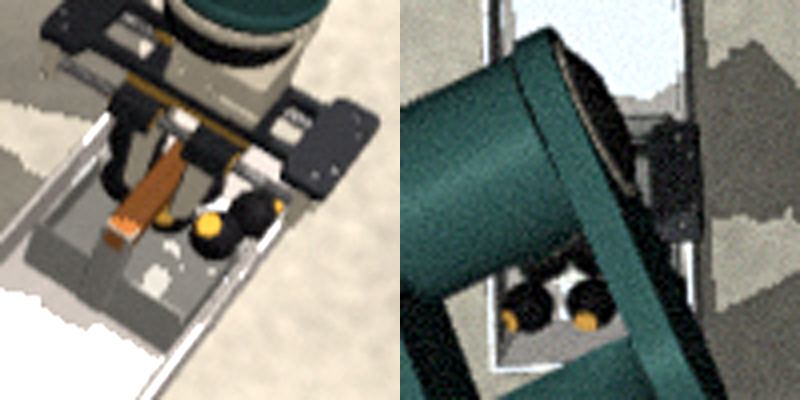

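```bash
python3 - <<'E'
from mv import *
from h import *
c=load('scene4')
for uv in((378.7,221),(403,239),(392,229)):
    p=ray(c,uv,.022); print(uv,1e3*(p[:2]-ctrl.state()['eef_pos'][:2])+[8,0])
s=ctrl.state(); p=s['eef_pos']; y=s['ee_rot'][2]
B=lambda t:Rt.from_euler('xyz',[0,t,y],degrees=True)
lip0=p+B(-2.3).apply([-.063,0,-.07])
T=[]
for i,t in enumerate([1,4,8,12,16,20,24]):
    lip=lip0+B(0).apply([.001*i,0,0])
    q=lip-B(t).apply([-.063,0,-.07])
    back=q+B(t).apply([.059,0,-.07]); q[2]+=max(0,.007-back[2]); T.append((*q.round(4),t,y))
go(*T)
E
```

```text
(378.7, 221) [-32.45721386 -48.06849875]
(403, 239) [-27.54810612  32.8518445 ]
(392, 229) [-34.75123602  -6.49150534]
now 9.7 [0.4497 0.2318 0.0767] [-179.95   -2.28    2.27] gap 0.21 F [4.9 0.4 9.1] fp 30.0
(np.float64(0.4538), np.float64(0.2319), np.float64(0.078), 1, np.float64(2.273195366529041)) slide [0.0205, 0.0001, -0.0055] twist [-0.0009, -0.0547, 0.0]
(np.float64(0.4583), np.float64(0.2321), np.float64(0.0809), 4, np.float64(2.273195366529041)) slide [0.0436, -0.0001, -0.0191] twist [-0.0009, -0.1047, 0.0001]
(np.float64(0.4637), np.float64(0.2323), np.float64(0.0845), 8, np.float64(2.273195366529041)) slide [0.0713, -0.0, -0.036] twist [-0.0009, -0.1714, 0.0001]
(np.float64(0.4688), np.float64(0.2325), np.float64(0.0877), 12, np.float64(2.273195366529041)) slide [0.0975, -0.0, -0.051] twist [-0.0009, -0.2381, 0.0001]
(np.float64(0.4734), np.float64(0.2327), np.float64(0.0906), 16, np.float64(2.273195366529041)) slide [0.121, -0.0001, -0.0646] twist [-0.0009, -0.3047, 0.0001]
(np.float64(0.4777), np.float64(0.2329), np.float64(0.093), 20, np.float64(2.273195366529041)) slide [0.143, -0.0003, -0.0757] twist [-0.0009, -0.3714, 0.0002]
(np.float64(0.4816), np.float64(0.233), np.float64(0.0949), 24, np.float64(2.273195366529041)) slide [0.1629, -0.0, -0.0844] twist [-0.0009, -0.4381, 0.0002]
```

move_arm(slide=[[0.02,0,-0.02],[0.044,0,-0.034],[0.071,0,-0.051],[0.097,0,-0.066],[0.121,0,-0.08],[0.143,0,-0.091],[0.163,0,-0.1],[0.163,0,-0.1]], twist=[[0,-0.055,0],[0,-0.105,0],[0,-0.171,0],[0,-0.238,0],[0,-0.305,0],[0,-0.371,0],[0,-0.438,0],[0,-0.438,0]])

```text
clock: 10.5
eef_pos: [0.4811, 0.2325, 0.0952]
ee_rot: [180.0, 24.4, 2.2]
contact_force: [-0.3, 0.7, -3.3]
finger_gap: 0.212
finger_force: 30.0
```

```bash
python3 - <<'E'
from mv import *
from h import *
p=ctrl.state()['eef_pos']
go((*(p+[0,0,.06]),24,2.3),(*(p+[0,0,.12]),24,2.3))
for n in("scene","top"):
    c=ctrl.camera(n); pickle.dump(c,open(n+'5.pkl','wb'))
    x,y=(330,170) if n=='scene' else (150,220)
    im=cv2.resize(c['img'][y:y+100,x:x+100],(400,400),interpolation=cv2.INTER_CUBIC)[:,:,::-1]
    A=im if n=='scene' else np.hstack([A,im])
cv2.imwrite('pics/g5.png',np.clip(A*1.8,0,255).astype(np.uint8))
E
```

```text
now 10.5 [0.4811 0.2325 0.0952] [179.96  24.35   2.23] gap 0.212 F [-0.3  0.7 -3.3] fp 30.0
(np.float64(0.48105732753559777), np.float64(0.23249827551110472), np.float64(0.15524897923198466), 24, 2.3) slide [-0.1237, 0.0002, -0.2733] twist [0.0001, 0.0059, -0.0011]
(np.float64(0.48105732753559777), np.float64(0.23249827551110472), np.float64(0.21524897923198466), 24, 2.3) slide [-0.2474, 0.0004, -0.5466] twist [0.0001, 0.0059, -0.0011]
```

View pics/g5.png

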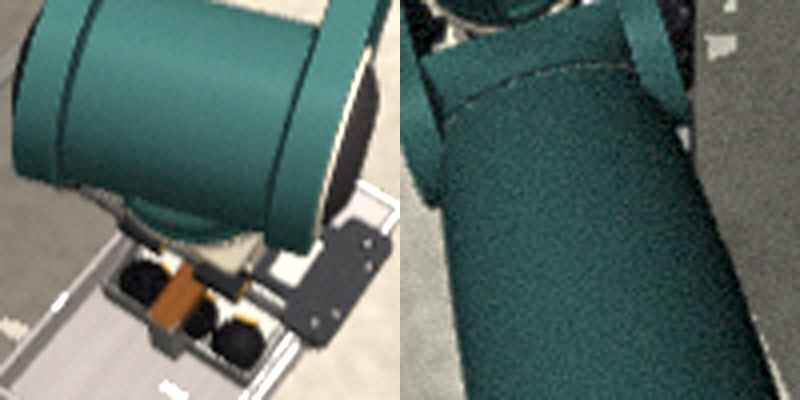

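move_arm(slide=[[-0.02,0,-0.045],[-0.06,0,-0.13],[-0.11,0,-0.24],[-0.16,0,-0.35],[-0.21,0,-0.46],[-0.26,0,-0.57],[-0.3,0,-0.66],[-0.33,0,-0.73],[-0.34,0,-0.75],[-0.34,0,-0.75]], twist=[[0,0,0],[0,0,0],[0,0,0],[0,0,0],[0,0,0],[0,0,0],[0,0,0],[0,0,0],[0,0,0],[0,0,0]])

```text
clock: 11.6
eef_pos: [0.4797, 0.2327, 0.2615]
ee_rot: [-180.0, 24.1, 2.3]
contact_force: [-0.2, -0.2, -2.6]
finger_gap: 0.21
finger_force: 30.0
```

```bash
python3 - <<'E'
from mv import *
go((.50,.04,.26,24,2.3),(.54,-.27,.26,24,2.3))
print(ctrl.state()['joint_positions'].round(1))
E
```

```text
now 11.6 [0.4797 0.2327 0.2615] [-179.98   24.11    2.3 ] gap 0.21 F [-0.2 -0.2 -2.6] fp 30.0
(0.5, 0.04, 0.26, 24, 2.3) slide [0.0602, 0.9668, -0.0191] twist [-0.0003, 0.0018, -0.0001]
(0.54, -0.27, 0.26, 24, 2.3) slide [0.186, 2.5236, -0.0759] twist [-0.0003, 0.0018, -0.0001]
[ 19.2   3.1  84.8   7.6 115.  108.8]
```

```bash
python3 - <<'E'
from mv import *
T=[]
a=np.array([.4797,.2327,.26]);b=np.array([.608,-.322,.26])
for f in (.05,.12,.2,.27,.33): T.append((*(a+f*(b-a)).round(4),24,2.3-28.3*f))
go(*T)
E
```

```text
now 11.6 [0.4797 0.2327 0.2615] [-179.98   24.11    2.3 ] gap 0.21 F [-0.2 -0.2 -2.6] fp 30.0
(np.float64(0.4861), np.float64(0.205), np.float64(0.26), 24, 0.8849999999999998) slide [0.027, 0.1397, -0.004] twist [0.0093, 0.0018, 0.0215]
(np.float64(0.4951), np.float64(0.1661), np.float64(0.26), 24, -1.096) slide [0.061, 0.3358, -0.0193] twist [0.0228, 0.0018, 0.0516]
(np.float64(0.5054), np.float64(0.1218), np.float64(0.26), 24, -3.3600000000000003) slide [0.0998, 0.5592, -0.0367] twist [0.0382, 0.0018, 0.0861]
(np.float64(0.5143), np.float64(0.0829), np.float64(0.26), 24, -5.341000000000001) slide [0.1333, 0.7553, -0.0518] twist [0.0516, 0.0018, 0.1162]
(np.float64(0.522), np.float64(0.0496), np.float64(0.26), 24, -7.039000000000001) slide [0.1623, 0.9232, -0.0648] twist [0.0631, 0.0019, 0.1421]
```

move_arm(slide=[[0.01,0.04,0],[0.027,0.14,-0.005],[0.044,0.24,-0.012],[0.061,0.34,-0.019],[0.08,0.45,-0.028],[0.1,0.56,-0.037],[0.117,0.66,-0.044],[0.133,0.76,-0.052],[0.15,0.85,-0.06],[0.162,0.92,-0.065],[0.162,0.92,-0.065]], twist=[[0.003,0,0.007],[0.01,0,0.022],[0.016,0,0.037],[0.023,0,0.052],[0.03,0,0.069],[0.038,0,0.086],[0.045,0,0.101],[0.052,0,0.116],[0.058,0,0.13],[0.063,0,0.142],[0.063,0,0.142]])

```text
clock: 12.7
eef_pos: [0.5221, 0.0485, 0.2587]
ee_rot: [179.9, 24.2, -7.2]
contact_force: [-0.5, 0.5, -3.6]
finger_gap: 0.212
finger_force: 30.0
```

```bash
python3 - <<'E'
from mv import *
s=ctrl.state()
a=s['eef_pos'];y=s['ee_rot'][2];b=np.array([.608,-.322,.26])
T=[(*(a+f*(b-a)).round(4),24,y+(-26-y)*f) for f in (.2,.5)]
go(*T)
E
```

```text
now 12.7 [0.5221 0.0485 0.2587] [179.92  24.25  -7.21] gap 0.212 F [-0.5  0.5 -3.6] fp 30.0
(np.float64(0.5393), np.float64(-0.0256), np.float64(0.259), 24, np.float64(-10.971607165111667)) slide [0.1195, 0.3571, -0.0549] twist [0.0269, 0.0041, 0.0572]
(np.float64(0.5651), np.float64(-0.1367), np.float64(0.2594), 24, np.float64(-16.60725447819479)) slide [0.299, 0.8921, -0.1371] twist [0.0653, 0.004, 0.1429]
```

move_arm(slide=[[0.015,0.045,-0.007],[0.045,0.134,-0.02],[0.08,0.24,-0.037],[0.12,0.357,-0.055],[0.155,0.46,-0.071],[0.19,0.57,-0.087],[0.225,0.67,-0.103],[0.26,0.77,-0.119],[0.285,0.85,-0.13],[0.299,0.89,-0.137],[0.299,0.89,-0.137]], twist=[[0.003,0,0.007],[0.01,0,0.021],[0.018,0,0.039],[0.027,0,0.057],[0.034,0,0.074],[0.041,0,0.091],[0.049,0,0.107],[0.057,0,0.123],[0.062,0,0.136],[0.065,0,0.143],[0.065,0,0.143]])

```text
clock: 13.8
eef_pos: [0.5656, -0.1351, 0.26]
ee_rot: [-180.0, 24.2, -16.5]
contact_force: [-0.1, -0.9, -3.8]
finger_gap: 0.212
finger_force: 30.0
```

```bash
python3 - <<'E'
from mv import *
go((.608,-.322,.26,24,-26))
E
```

```text
now 13.8 [ 0.5656 -0.1351  0.26  ] [-180.     24.19  -16.51] gap 0.212 F [-0.1 -0.9 -3.8] fp 30.0
(0.608, -0.322, 0.26, 24, -26) slide [0.4274, 0.8358, -0.1922] twist [0.0645, 0.0032, 0.1444]
```

move_arm(slide=[[0.02,0.042,-0.01],[0.064,0.125,-0.029],[0.115,0.226,-0.052],[0.171,0.334,-0.077],[0.222,0.435,-0.1],[0.273,0.535,-0.123],[0.325,0.635,-0.146],[0.372,0.727,-0.167],[0.41,0.802,-0.184],[0.427,0.836,-0.192],[0.427,0.836,-0.192],[0.427,0.836,-0.192]], twist=[[0.003,0,0.007],[0.01,0,0.022],[0.017,0,0.039],[0.026,0,0.058],[0.034,0,0.075],[0.041,0,0.092],[0.049,0,0.11],[0.056,0,0.126],[0.062,0,0.139],[0.064,0,0.144],[0.064,0,0.144],[0.064,0,0.144]])

```text
clock: 15.0
eef_pos: [0.6079, -0.3211, 0.2602]
ee_rot: [180.0, 24.2, -25.9]
contact_force: [-0.4, 0.4, -4.4]
finger_gap: 0.212
finger_force: 30.0
```

```bash
python3 - <<'E'
from mv import *
s=ctrl.state();y=s['ee_rot'][2]
print(s['joint_positions'].round(1))
B=lambda t:Rt.from_euler('xyz',[0,t,y],degrees=True)
T=[]
for t,lz in((24,.19),(18,.175),(12,.16),(6,.145),(0,.13),(-6,.12),(-12,.115),(-20,.115),(-28,.115),(-36,.115),(-42,.115)):
    q=np.array([.53,-.288,lz])-B(t).apply([-.063,0,-.07])
    back=q+B(t).apply([.059,0,-.07]); print(back.round(3))
    T.append((*q.round(4),t,round(y,2)))
go(*T)
E
```

```text
[-29.3  23.8  60.7  -1.6 119.6  86.1]
[ 0.63  -0.337  0.14 ]
[ 0.634 -0.339  0.137]
[ 0.637 -0.34   0.135]
[ 0.639 -0.341  0.132]
[ 0.64  -0.341  0.13 ]
[ 0.639 -0.341  0.133]
[ 0.637 -0.34   0.14 ]
[ 0.633 -0.338  0.157]
[ 0.627 -0.335  0.172]
[ 0.619 -0.331  0.187]
[ 0.612 -0.328  0.197]
now 15.0 [ 0.6079 -0.3211  0.2602] [179.98  24.18 -25.91] gap 0.212 F [-0.4  0.4 -4.4] fp 30.0
(np.float64(0.6074), np.float64(-0.3256), np.float64(0.2283), 24, np.float64(-25.91)) slide [0.0721, 0.0213, 0.1427] twist [0.0004, 0.003, -0.0]
(np.float64(0.6034), np.float64(-0.3236), np.float64(0.2221), 18, np.float64(-25.91)) slide [0.0644, 0.021, 0.1801] twist [0.0004, 0.103, 0.0]
(np.float64(0.5985), np.float64(-0.3213), np.float64(0.2154), 12, np.float64(-25.91)) slide [0.0535, 0.0213, 0.2218] twist [0.0004, 0.203, 0.0]
(np.float64(0.5929), np.float64(-0.3186), np.float64(0.208), 6, np.float64(-25.91)) slide [0.0403, 0.0214, 0.2683] twist [0.0004, 0.303, 0.0001]
(np.float64(0.5867), np.float64(-0.3155), np.float64(0.2), 0, np.float64(-25.91)) slide [0.025, 0.021, 0.319] twist [0.0004, 0.403, 0.000
[... 193 characters left out ...]
p.float64(0.1966), -12, np.float64(-25.91)) slide [-0.0409, 0.0214, 0.3672] twist [0.0004, 0.603, 0.0001]
(np.float64(0.5617), np.float64(-0.3034), np.float64(0.2023), -20, np.float64(-25.91)) slide [-0.1064, 0.0212, 0.3653] twist [0.0004, 0.7363, 0.0001]
(np.float64(0.5505), np.float64(-0.2979), np.float64(0.2064), -28, np.float64(-25.91)) slide [-0.1717, 0.0209, 0.3722] twist [0.0004, 0.8697, 0.0002]
(np.float64(0.5388), np.float64(-0.2923), np.float64(0.2087), -36, np.float64(-25.91)) slide [-0.2356, 0.0213, 0.3883] twist [0.0004, 1.003, 0.0002]
(np.float64(0.53), np.float64(-0.288), np.float64(0.2092), -42, np.float64(-25.91)) slide [-0.2813, 0.0212, 0.4061] twist [0.0003, 1.103, 0.0002]
```

move_arm(slide=[[0.072,0.021,0.14],[0.072,0.021,0.143],[0.064,0.021,0.18],[0.053,0.021,0.222],[0.04,0.021,0.268],[0.025,0.021,0.319],[0.015,0.021,0.335],[-0.002,0.021,0.352],[-0.014,0.021,0.357],[-0.014,0.021,0.357],[-0.014,0.021,0.357],[-0.014,0.021,0.357]], twist=[[0,0,0],[0,0.003,0],[0,0.103,0],[0,0.203,0],[0,0.303,0],[0,0.403,0],[0,0.453,0],[0,0.503,0],[0,0.536,0],[0,0.536,0],[0,0.536,0],[0,0.536,0]])

```text
clock: 16.2
eef_pos: [0.5778, -0.3112, 0.1968]
ee_rot: [180.0, -8.0, -25.9]
contact_force: [-0.1, -0.3, -1.6]
finger_gap: 0.211
finger_force: 30.0
```

```bash
python3 - <<'E'
from mv import *
s=ctrl.state();y=s['ee_rot'][2]
B=lambda t:Rt.from_euler('xyz',[0,t,y],degrees=True)
T=[]
for t in(-12,-16,-20,-28,-36,-42):
    q=np.array([.53,-.288,.115])-B(t).apply([-.063,0,-.07]); T.append((*q.round(4),t,round(y,2)))
go(*T)
E
```

```text
now 16.2 [ 0.5778 -0.3112  0.1968] [179.97  -7.96 -25.89] gap 0.211 F [-0.1 -0.3 -1.6] fp 30.0
(np.float64(0.5723), np.float64(-0.3086), np.float64(0.1966), -12, np.float64(-25.89)) slide [-0.0303, 0.0004, -0.0032] twist [0.0005, 0.0674, -0.0001]
(np.float64(0.5671), np.float64(-0.306), np.float64(0.1997), -16, np.float64(-25.89)) slide [-0.0569, 0.0, -0.0226] twist [0.0005, 0.1341, -0.0]
(np.float64(0.5617), np.float64(-0.3034), np.float64(0.2023), -20, np.float64(-25.89)) slide [-0.0848, 0.0001, -0.0396] twist [0.0005, 0.2007, -0.0]
(np.float64(0.5505), np.float64(-0.2979), np.float64(0.2064), -28, np.float64(-25.89)) slide [-0.1438, -0.0001, -0.0685] twist [0.0005, 0.3341, 0.0]
(np.float64(0.5388), np.float64(-0.2923), np.float64(0.2087), -36, np.float64(-25.89)) slide [-0.2064, 0.0002, -0.0889] twist [0.0005, 0.4674, 0.0001]
(np.float64(0.53), np.float64(-0.288), np.float64(0.2092), -42, np.float64(-25.89)) slide [-0.2546, 0.0001, -0.0982] twist [0.0005, 0.5674, 0.0001]
```

move_arm(slide=[[-0.03,0,-0.003],[-0.057,0,-0.023],[-0.085,0,-0.04],[-0.085,0,-0.04],[-0.114,0,-0.055],[-0.144,0,-0.068],[-0.175,0,-0.08],[-0.206,0,-0.089],[-0.206,0,-0.089],[-0.206,0,-0.089],[-0.206,0,-0.089]], twist=[[0,0.067,0],[0,0.134,0],[0,0.2,0],[0,0.2,0],[0,0.267,0],[0,0.334,0],[0,0.4,0],[0,0.467,0],[0,0.467,0],[0,0.467,0],[0,0.467,0]])

```text
clock: 17.3
eef_pos: [0.5392, -0.2927, 0.2085]
ee_rot: [180.0, -35.9, -25.9]
contact_force: [0.6, 0.1, -2.3]
finger_gap: 0.211
finger_force: 30.0
```

```bash
python3 - <<'E'
from mv import *
p=ctrl.state()['eef_pos']
go((*(p+[0,0,.08]),-36,-25.9),(*(p+[0,0,.08]),0,-25.9))
E
```

```text
now 17.3 [ 0.5392 -0.2927  0.2085] [179.96 -35.89 -25.89] gap 0.211 F [ 0.6  0.1 -2.3] fp 30.0
(np.float64(0.5392286403991302), np.float64(-0.2927263328203395), np.float64(0.28853935504468486), -36, -25.9) slide [0.2345, 0.0002, -0.324] twist [0.0005, 0.0018, 0.0001]
(np.float64(0.5392286403991302), np.float64(-0.2927263328203395), np.float64(0.28853935504468486), 0, -25.9) slide [0.2345, 0.0002, -0.324] twist [0.0005, -0.5982, -0.0]
```

Raise while still tipped, then level out.

move_arm(slide=[[0.06,0,-0.08],[0.12,0,-0.16],[0.18,0,-0.24],[0.234,0,-0.324],[0.234,0,-0.324],[0.234,0,-0.324],[0.234,0,-0.324],[0.234,0,-0.324],[0.234,0,-0.324],[0.234,0,-0.324]], twist=[[0,0,0],[0,0,0],[0,0,0],[0,-0.1,0],[0,-0.2,0],[0,-0.3,0],[0,-0.4,0],[0,-0.5,0],[0,-0.598,0],[0,-0.598,0]])

```text
clock: 18.3
eef_pos: [0.5401, -0.2931, 0.2866]
ee_rot: [180.0, 0.2, -25.9]
contact_force: [0.6, -0.3, -3.3]
finger_gap: 0.209
finger_force: 30.0
```

```bash
python3 - <<'E'
from mv import *
go((.5829,.0007,.2,0,7.1))
E
```

```text
now 18.3 [ 0.5401 -0.2931  0.2866] [179.97   0.2  -25.91] gap 0.209 F [ 0.6 -0.3 -3.3] fp 30.0
(0.5829, 0.0007, 0.2, 0, 7.1) slide [-0.4479, -1.415, 0.4337] twist [-0.0005, 0.0034, -0.5502]
```

move_arm(slide=[[-0.06,-0.2,0],[-0.13,-0.4,0],[-0.2,-0.6,0],[-0.26,-0.8,0],[-0.29,-0.9,0],[-0.3,-0.94,0],[-0.3,-0.94,0]], twist=[[0,0,-0.07],[0,0,-0.15],[0,0,-0.23],[0,0,-0.3],[0,0,-0.35],[0,0,-0.36],[0,0,-0.36]])

```text
clock: 19.0
eef_pos: [0.5668, -0.0964, 0.2881]
ee_rot: [179.9, -0.2, -4.3]
contact_force: [0.3, -0.4, -2.9]
finger_gap: 0.217
finger_force: 30.0
```

```bash
python3 - <<'E'
from mv import *
go((.5829,.0007,.18,0,7))
E
```

```text
now 19.0 [ 0.5668 -0.0964  0.2881] [179.91  -0.19  -4.29] gap 0.217 F [ 0.3 -0.4 -2.9] fp 30.0
(0.5829, 0.0007, 0.18, 0, 7) slide [0.0419, -0.4908, 0.5397] twist [0.0018, -0.003, -0.1882]
```

move_arm(slide=[[0.02,-0.2,0.1],[0.04,-0.4,0.25],[0.042,-0.48,0.4],[0.042,-0.49,0.5],[0.042,-0.49,0.54],[0.042,-0.49,0.54],[0.042,-0.49,0.54]], twist=[[0,0,-0.06],[0,0,-0.13],[0,0,-0.188],[0,0,-0.188],[0,0,-0.188],[0,0,-0.188],[0,0,-0.188]])

```text
clock: 19.7
eef_pos: [0.583, -0.001, 0.1811]
ee_rot: [179.9, -0.2, 6.9]
contact_force: [0.1, 0.0, -2.1]
finger_gap: 0.212
finger_force: 30.0
```

```bash
python3 - <<'E'
from mv import *
from h import *
go((.5829,.0007,.082,0,7),(.5829,.0007,.0755,0,7))
for n in("scene","top"):
    c=ctrl.camera(n); pickle.dump(c,open(n+'6.pkl','wb'))
    x,y,w,h=(170,100,280,210) if n=='scene' else (160,190,280,210)
    im=cv2.resize(c['img'][y:y+h,x:x+w],(400,300),interpolation=cv2.INTER_CUBIC)[:,:,::-1]
    A=im if n=='scene' else np.hstack([A,im])
cv2.imwrite('pics/g6.png',np.clip(A*1.8,0,255).astype(np.uint8))
E
```

```text
now 19.7 [ 0.583  -0.001   0.1811] [179.88  -0.18   6.86] gap 0.212 F [ 0.1  0.  -2.1] fp 30.0
(0.5829, 0.0007, 0.082, 0, 7) slide [-0.001, -0.0096, 0.4954] twist [0.002, -0.003, -0.0023]
(0.5829, 0.0007, 0.0755, 0, 7) slide [-0.0011, -0.0097, 0.5279] twist [0.002, -0.003, -0.0023]
```

View pics/g6.png

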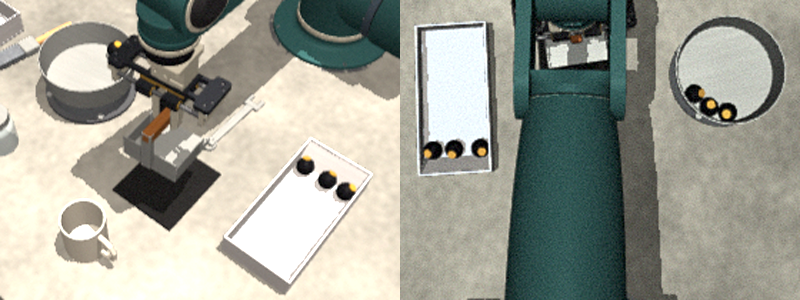

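The last picture shows three knobs in the bowl (top crop ≈ 695–727, 92–112) and three still in the tray. The scoop is empty and hangs level above its rest. Lowering it now.

move_arm(slide=[[0,-0.01,0.15],[0,-0.01,0.3],[0,-0.01,0.4],[0,-0.01,0.46],[0,-0.01,0.49],[0,-0.01,0.505],[0,-0.01,0.515],[0,-0.01,0.52],[0,-0.01,0.52]], twist=[[0,0,0],[0,0,0],[0,0,0],[0,0,0],[0,0,0],[0,0,0],[0,0,0],[0,0,0],[0,0,0]])

```text
clock: 20.7
eef_pos: [0.5836, 0.0017, 0.0777]
ee_rot: [179.9, -0.3, 7.0]
contact_force: [1.6, -1.6, 5.1]
finger_gap: 0.214
finger_force: 30.0
```

```bash
python3 - <<'E'
from mv import *
go((.5829,.0007,.0755,0,7))
E
```

```text
now 20.7 [0.5836 0.0017 0.0777] [179.87  -0.28   6.96] gap 0.214 F [ 1.6 -1.6  5.1] fp 30.0
(0.5829, 0.0007, 0.0755, 0, 7) slide [-0.0043, 0.0046, 0.0112] twist [0.0022, -0.0046, -0.0006]
```

move_arm(slide=[[0,0,0],[0,0,0],[0,0,0],[0,0,0],[0,0,0],[0,0,0],[0,0,0],[0,0,0],[0,0,0],[0,0,0]], twist=[[0,0,0],[0,0,0],[0,0,0],[0,0,0],[0,0,0],[0,0,0],[0,0,0],[0,0,0],[0,0,0],[0,0,0]], gripper=0.6)

```text
clock: 21.7
eef_pos: [0.5825, 0.0018, 0.0758]
ee_rot: [179.9, -0.1, 7.0]
contact_force: [0.5, -0.4, 0.7]
finger_gap: 0.799
finger_force: 0.0
```

move_arm(slide=[[0,0,-0.05],[0,0,-0.15],[0,0,-0.3],[0,0,-0.5],[0,0,-0.7],[0,0,-0.8],[0,0,-0.8],[0,0,-0.8]], twist=[[0,0,0],[0,0,0],[0,0,0],[0,0,0],[0,0,0],[0,0,0],[0,0,0],[0,0,0]])

```text
clock: 22.5
eef_pos: [0.5821, 0.0021, 0.2359]
ee_rot: [179.9, -0.1, 7.0]
contact_force: [0.3, 0.0, 0.3]
finger_gap: 0.801
finger_force: 0.0
```

move_arm(slide=[[-0.2,0,0],[-0.4,0,0],[-0.6,0,0],[-0.8,0,0],[-0.8,0,0],[-0.8,0,0]], twist=[[0,0,0],[0,0,0],[0,0,0],[0,0,0],[0,0,0],[0,0,0]])

```text
clock: 23.1
eef_pos: [0.423, -0.0174, 0.2349]
ee_rot: [179.9, -0.1, 6.9]
contact_force: [0.7, -0.9, -0.1]
finger_gap: 0.799
finger_force: 0.0
```

```bash
python3 - <<'E'
from mv import *
from h import *
go()
s=ctrl.camera('scene')
hsv=cv2.cvtColor(s['img'],cv2.COLOR_RGB2HSV); m=np.zeros(hsv.shape[:2],np.uint8); m[180:260,245:330]=cv2.inRange(hsv,(0,110,40),(18,255,255))[180:260,245:330]
k=max(cv2.findContours(m,0,2)[0],key=cv2.contourArea); print('grip now',cv2.minAreaRect(k),'start ((283.8,208.6),(9.4,31.1),41.4)')
a=load('scene')['img'][185:265,240:330].astype(int); print('diff px',(abs(s['img'][185:265,240:330].astype(int)-a).max(2)>50).sum())
E
```

```text
now 23.1 [ 0.423  -0.0174  0.2349] [ 1.7991e+02 -1.0000e-01  6.9400e+00] gap 0.799 F [ 0.7 -0.9 -0.1] fp 0.0
grip now ((282.5856628417969, 212.22280883789062), (9.333756446838379, 34.70633316040039), 40.36453628540039) start ((283.8,208.6),(9.4,31.1),41.4)
diff px 572
```

```bash
python3 - <<'E'
from rig import ctrl
from h import *
np.set_printoptions(precision=4,suppress=True)
for n,(x0,y0,x1,y1) in(('scene',(245,180,330,260)),('top',(240,170,320,260))):
    for c in(load(n),ctrl.camera(n)):
        hsv=cv2.cvtColor(c['img'],cv2.COLOR_RGB2HSV); m=np.zeros(hsv.shape[:2],np.uint8); m[y0:y1,x0:x1]=cv2.inRange(hsv,(0,110,20),(18,255,255))[y0:y1,x0:x1]
        k=max(cv2.findContours(m,0,2)[0],key=cv2.contourArea); b=cv2.boxPoints(cv2.minAreaRect(k)); print(n,cv2.contourArea(k),b.round(1).tolist())
        if n=='top':
            b=b[np.argsort(b[:,1])]; print(' ends',ray(c,b[:2].mean(0),.105)[:2],ray(c,b[2:].mean(0),.105)[:2])
E
```

```text
scene 230.5 [[269.8999938964844, 217.1999969482422], [290.6000061035156, 193.8000030517578], [297.6000061035156, 200.10000610351562], [277.0, 223.39999389648438]]
scene 243.0 [[267.6000061035156, 222.1999969482422], [290.1000061035156, 195.8000030517578], [297.5, 202.10000610351562], [274.8999938964844, 228.5]]
top 208.5 [[275.20001220703125, 193.5], [283.0, 192.1999969482422], [288.70001220703125, 226.1999969482422], [280.8999938964844, 227.5]]
 ends [0.6406 0.0054] [ 0.5497 -0.0069]
top 208.5 [[273.5, 190.8000030517578], [281.20001220703125, 189.6999969482422], [286.1000061035156, 223.8000030517578], [278.3999938964844, 224.89999389648438]]
 ends [0.6476 0.0098] [ 0.5564 -0.0005]
```

```bash
python3 -c "
from rig import ctrl
print(ctrl.finish_job())"
```

```text
the job is handed in; nothing more can be done
None
```

I tipped three ball knobs from the scoop into the bowl feeder in one load; the other three are still in the tray. The scoop is back within its rest board, about 8 mm from where it started, and I handed the job in at about 23 s without learning the verdict.

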